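# Return a pocket volume to its place in a packed book rack

### The job

Put the pocket book that stands alone on the desk back into the rack, in its place immediately to the left (seen from the robot) of the one tall book, upright and with its spine to the front like the others. First part the packed row there by sliding the books on that side and the bookend to the left, then lower the book in until it stands on the rack's floor before letting go, and slide the bookend back so that the row is closed up snug. Do not ram or squeeze the books hard against one another, leave the other books standing in the rack, and leave everything else on the desk where it is.

Things in the scene. Friction and masses are not known exactly. Their poses are not given: they have to be found in the camera images.
- rack: Fixed oak book rack. Origin on the desk, on its centre line; x front to back (front -x, to the robot), y along the row to the robot's left. Floor 8 mm above the desk; front and back lips 26 mm high, 67 mm apart inside, 83 mm outside. Right end: panel 112 mm high, inner face at y = -120 mm; left end stop 26 mm high at y = 77 to 85 mm.
- bookend_top (a point): Middle of the top of the sliding bookend, an oak block 60 mm deep (rack x), 16 mm thick (rack y) and 90 mm tall (top 98 mm above the desk) at the left end of the row. It slides along the rack's y only and stays where it is left; pushing it alone takes about 3 N, with books in front of it up to about 12 N.
- slide (a joint): Position of the bookend along the rack in m: 0 to 0.003 at the start (books packed from panel to bookend with 2 to 5 mm of play in all), growing to the left, stop at 0.031. At the stop the books leave about 33 mm of room for the 28 mm volume; with all six books pressed together it reads about 0.026.
- tall: Pocket hardback standing on its foot in the rack, spine to the rack's front: 62 mm deep (its x), 28 mm thick (its y), 112 mm tall, the only tall one; origin: centre of its underside. Gripped near its top and slid along, it may lean, its foot dragging behind. Anywhere among the first four places from the right.
- volume: The volume to put away: pocket hardback standing on its foot on the open desk to the robot's right, alone. 62 mm deep (its x; spine at -x), 28 mm thick (its y), 92 mm tall, edges rounded 3 mm, about 0.14 kg; origin: centre of its underside.
- volume_spine (a point): Middle of the spine of the volume to put away (31 mm in front of its middle, 46 mm up).
- row1: Pocket hardback standing on its foot in the rack, spine to the rack's front: 62 mm deep (its x), 28 mm thick (its y), 92 mm tall; origin: centre of its underside. Gripped near its top and slid along, it may lean, its foot dragging behind.
- row2: Pocket hardback standing on its foot in the rack, spine to the rack's front: 62 mm deep (its x), 28 mm thick (its y), 92 mm tall; origin: centre of its underside. Gripped near its top and slid along, it may lean, its foot dragging behind.
- row3: Pocket hardback standing on its foot in the rack, spine to the rack's front: 62 mm deep (its x), 28 mm thick (its y), 92 mm tall; origin: centre of its underside. Gripped near its top and slid along, it may lean, its foot dragging behind.
- row4: Pocket hardback standing on its foot in the rack, spine to the rack's front: 62 mm deep (its x), 28 mm thick (its y), 92 mm tall; origin: centre of its underside. Gripped near its top and slid along, it may lean, its foot dragging behind.
- cup: Bystander: stone cup, 76 mm across, 75 mm tall; origin: centre of its underside.
- paperweight: Bystander: brass paperweight, 54 mm across, 30 mm tall; origin: centre of its underside.
- notebook: Bystander: notebook lying flat, 105 x 150 x 14 mm; origin: centre of its underside.
- stapler: Bystander: stapler, 130 x 36 x 55 mm; origin: centre of its underside.
- woodbox: Bystander: wooden box with a brass knob, 80 x 80 x 80 mm; origin: centre of its underside.
- inkbottle: Bystander: ink bottle, 44 mm across, 60 mm tall; origin: centre of its underside.
- eraser: Bystander: eraser, 55 x 24 x 14 mm; origin: centre of its underside.
Not all that is in view belongs to the job. Leave any blue or red look-alike of the tall alone.

How it is judged:
By the outcome, as a careful person would: the job done as asked, in the order asked, and still so for the second after the job is handed in, with the robot touching nothing.
It also fails if it takes over 72 s, if anything falls off the work surface, if the arm or the gripper's body presses on something with over 40 N, if the wrist force passes 120 N, or if a joint passes its speed limit or range.

### The arm

A 7-joint arm with a two-finger parallel gripper is mounted at the origin on the work surface. World frame = base frame: x ahead of the robot, y to its left, z up, the work surface at z = 0. Lengths are in mm, angles in rad, forces in N, time in s.
With the tool pointing down it reaches from about 350 to 900 mm from the base axis. Payload 19.9 kg.
Tool frame: the origin (TCP) lies at the very end of the fingers, on their centre line; the grasp point (between the pads) lies 19 mm behind it; z points along the fingers, y is the line along which they close (so a half turn about z gives the same grasp; the last joint's range is limited). The gripper opens to 94 mm and grips with 3 to 60 N. Pads are 16 mm wide; open, the fingers measure 119 mm over their backs; the gripper's body (75 mm by 177 mm) begins 78 mm behind the grasp point.
Start: joints at [1.159, 0.417, -0.01, 1.614, 0.005, 1.111, -0.053], TCP at [225.885, -582.73, 205.425] pointing down, gripper open.
Joint ranges: [-2.81, 2.81], [-0.39, 2.02], [-1.27, 1.25], [0.06, 2.57], [-1.19, 4.33], [0.19, 2], [-2.82, 2.82]. Speed limits (rad/s): [1.89, 1.89, 2.39, 2.39, 3.01, 3.01, 3.01].

### API

Orientations are given as a 3x3 rotation matrix whose columns are the frame's x, y, z axes.
In Python, from station import state, get_image, camera_info, close_job, silhouettes, mark_of gives the robot as it stands. The module is installed in compiled form; this text tells all that it offers.
- The arm moves only by the shell command python3 -m crank 'ROWS'. ROWS is JSON, a list of rows, each a list of 7 numbers: the turn, a rotation vector about the tool's x, y, z in rad, then the shift along the tool's x, y, z in cm, then the opening, from 0 (shut) to 1 (fully open). In form: [[ax, ay, az, x, y, z, grip], ...]. A call has 1 to 5 rows; each row shifts and turns the commanded pose from where the row before left it, along the tool's axes as they then stand; what a row does not reach is not made up. A row lasts 1/12 s, in which the tool goes at most 41.7 mm and 7.16 degrees, less where a joint would pass 70% of its speed; a pose out of reach is approached as far as the arm can. A call with a gripper value outside its range is refused whole. The fingers move at their own pace and stop on an object; the grip force is fixed at half the most. Time passes only in rows, so rows that do not move let the fingers close. It gives the time, the measured TCP pose, the force, the opening and the grip force at its end, in the units of the state.
- state(): the state, without advancing time (a new reading comes with each control period).
- get_image(name): name is "side" or "top"; returns the picture (400x640x3 uint8, red, green, blue); there is no depth.
- camera_info(name): a dict with "mtx" (3x3 intrinsics, pixels), "k1" (the pictures are not rectified: a ray, as slopes to the right and down, at radius r is drawn at 1 + k1 r^2 times it, then the intrinsics apply), "extrinsics" (4x4, takes a point from world to camera coordinates). Camera axes: x right, y down, z forward; pixel columns grow to the right and rows downward; lengths in mm; the calibration is good to about 2 mm. A picture is of the moment at which its call begins. camera_info takes no time and is no camera call.
- close_job(): hands the job in; it is judged then, once.
Trained networks look in the newest picture that a camera, given by its name, has taken for a name from the list of things; names that differ only in an ending like _2 or _b are one class to them, and where a whole thing is asked for, a point or a joint stands for the part that bears it (a point fixed in the world has none). Each returns a list of dicts, best first, with "conf" (0 to 1); they miss things now and then, are a little off and sometimes report something else, mostly with a low value. They report only what shows in the picture. A call takes as long as a camera call. They do not tell look-alikes from the thing itself.
- silhouettes(camera, name): "region" (400x640 bool, what is visible of it) and "extent" ([left, top, width, height] in pixels, round what is visible of it).
- mark_of(camera, name): "uv" ([column, row] in pixels: a listed point, or the origin of a listed thing).
The state is a dict: "time": time; "joint_positions": joint angles; "qd": joint speeds; "effort": joint torques, N m; "tcp_pos": TCP position; "ee_rot": TCP orientation; "contact_force": force on the tool from outside, world axes, zero at the start; "ft_torque": the same for the moment, N m; "width": opening from 0.0 (shut) to 1.0 (fully open); "finger_force": force on a finger pad.
Only numpy, scipy, OpenCV 4.12 (cv2) and the standard library are available. Lean on these libraries where they do the work, as an engineer would, in place of code of your own. Each camera call takes 0.05 s, during which the arm holds its last target. There are 200 camera calls.

## Working session

There is one attempt and no reset: what is moved stays moved. The work goes in short steps, Python scripts to look and compute and a shell command to move; the robot and the scene stay as the last step left them, time stands still between calls to the robot, and variables do not carry over. Pictures are saved under pics/ and viewed, at most 10 in all, crops included, and the job is handed in when it is done.

```bash
mkdir -p pics
cat > h.py <<'E'
import numpy as np, cv2
from station import *
def ray(cam,uv):
    c=camera_info(cam);K=np.array(c["mtx"]);E=np.array(c["extrinsics"])
    d=np.array([(uv[0]-K[0,2])/K[0,0],(uv[1]-K[1,2])/K[1,1]]);p=d.copy()
    for _ in range(20): p=d/(1+c["k1"]*(p@p))
    R=E[:3,:3];return -R.T@E[:3,3],R.T@np.array([p[0],p[1],1])
def atz(cam,uv,z):
    o,d=ray(cam,uv);return o+d*(z-o[2])/d[2]
def proj(cam,P):
    c=camera_info(cam);K=np.array(c["mtx"]);E=np.array(c["extrinsics"])
    q=E[:3,:3]@np.array(P,float)+E[:3,3];p=q[:2]/q[2];p=p*(1+c["k1"]*(p@p));return K[:2,:2]@p+K[:2,2]
def tri(a,b):
    o1,d1=ray("side",a);o2,d2=ray("top",b);A=np.c_[d1,-d2];s=np.linalg.lstsq(A,o2-o1,rcond=None)[0]
    return (o1+d1*s[0]+o2+d2*s[1])/2,np.linalg.norm(o1+d1*s[0]-o2-d2*s[1])
E
python3 - <<'E'
from h import *
np.set_printoptions(precision=1,suppress=True)
for c in("side","top"):
    im=get_image(c);cv2.imwrite(f"pics/{c}0.png",cv2.cvtColor(im,cv2.COLOR_RGB2BGR))
    print(c,ray(c,(320,200)))
    for n in("rack","bookend_top","tall","volume","volume_spine","row1"):
        for m in mark_of(c,n)[:5]: 
            z={"bookend_top":98,"volume":0,"volume_spine":46,"rack":0}.get(n,8)
            print(c,n,np.array(m["uv"]),round(m["conf"],2),atz(c,m["uv"],z))
print(state())
E
```

```text
side (array([177.9, 969.8, 676.6]), array([ 0.3, -0.8, -0.5]))
side rack [309.7 242.9] 0.82 [559.7 111.    0. ]
side bookend_top [297.9 214.2] 0.7 [576.6 138.1  98. ]
side bookend_top [307.3 234.8] 0.25 [521.4 209.   98. ]
side tall [363.5 211.5] 0.89 [474. -70.   8.]
side tall [358.7 238.4] 0.85 [446.9  58.1   8. ]
side tall [314.4 231.6] 0.77 [563.4  70.7   8. ]
side tall [364.7 275.5] 0.6 [389.8 191.6   8. ]
side volume [382.6 175.9] 0.86 [ 485.  -312.7    0. ]
side volume_spine [389.1 166. ] 0.6 [ 462.9 -298.    46. ]
side row1 [308.1 243. ] 0.91 [558.7 123.    8. ]
side row1 [309.3 236.4] 0.54 [567.2  95.4   8. ]
side row1 [319.6 224.1] 0.51 [564.1  33.    8. ]
side row1 [328.6 217.8] 0.47 [552.9  -4.7   8. ]
top (array([ 425.2,    6.1, 1124.6]), array([ 0.2, -0. , -1. ]))
top rack [279.9 218.8] 0.75 [567.8  98.9   0. ]
top bookend_top [267.4 214.3] 0.54 [567.2 125.   98. ]
top tall [251.  280.2] 0.91 [388.5 175.8   8. ]
top tall [299.3 259.8] 0.65 [448.   38.7   8. ]
top tall [293.4 218.1] 0.64 [569.4  58.5   8. ]
top tall [339.6 254.3] 0.54 [465.2 -78.1   8. ]
top volume [412.1 243.7] 0.75 [ 499.  -293.4    0. ]
top volume_spine [415.2 254.1] 0.63 [ 466.8 -289.1   46. ]
top row1 [311.8 223.8] 0.8 [553.3   4.    8. ]
top row1 [271.9 216.7] 0.63 [572.7 121.9   8. ]
top row1 [299.6 222.5] 0.62 [556.6  40.    8. ]
{'time': 0.7, 'joint_positions': array([ 1.2,  0.4, -0. ,  1.6,  0. ,  1.1, -0.1]), 'qd': array([-0., -0.,  0., -0.,  0.,  0.,  0.]), 'effort': array([  0. , -85.1,   0.6, -42.6,  -0. ,   0. ,   0. ]), 'tcp_pos': array([ 225.9, -582.7,  205.4]), 'ee_rot': array([[ 0.9,  0.4, -0. ],
       [ 0.4, -0.9,  0. ],
       [-0. , -0. , -1. ]]), 'contact_force': array([ 1.3, -0.6,  0.7]), 'ft_torque': array([ 0., -0.,  0.]), 'finger_force': 0.0, 'width': 1.0015676518942298}
```

View pics/side0.png

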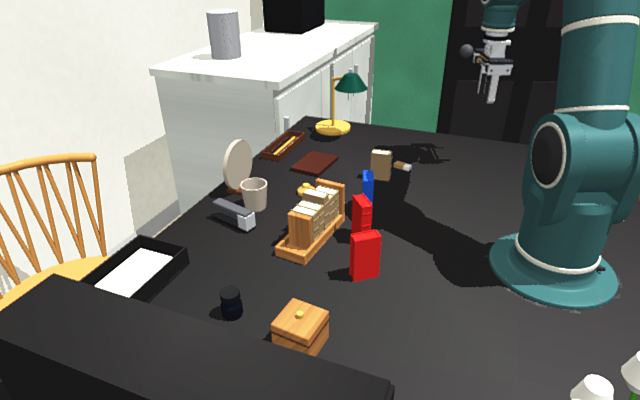

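View pics/top0.png

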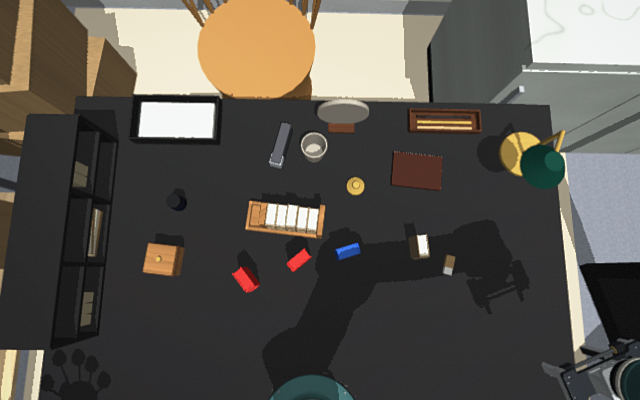

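The side view shows the rack at about (312,220), with the volume at (382,165). In the top view the rack spans (246..325, 198..238), the volume is at (419,246) with the eraser beside it at (449,265), and there are blue and red decoys in front of the rack. I'll zoom in.

Run:
```python
from h import *
np.set_printoptions(precision=1,suppress=True)
a=cv2.imread("pics/top0.png");b=cv2.imread("pics/side0.png")
r=lambda i,s:cv2.resize(i,s,interpolation=cv2.INTER_CUBIC)
A=r(a[190:245,240:330],(540,330));B=r(a[225:280,400:465],(260,220))
C=r(b[170:270,265:355],(432,480)) ;D=r(b[140:190,360:420],(240,200))
o=np.zeros((600,800,3),np.uint8);o[:330,:540]=A;o[:220,540:]=B;o[340:340+200,0:240]=D
o[330:600,260:]=r(b[176:266,270:360],(540,270)) if 0 else 0
cv2.imwrite("pics/crop0.png",o)
cv2.imwrite("pics/crop1.png",r(b[170:265,265:355],(568,600)))
for c in("top","side"):
  for n in("volume","rack"):
    for s in silhouettes(c,n)[:1]:
        m=s["region"].astype(np.uint8);cn=max(cv2.findContours(m,0,2)[0],key=cv2.contourArea)
        print(c,n,s["conf"],s["extent"],cv2.minAreaRect(cn))
        print(cv2.approxPolyDP(cn,1.5,True)[:,0].tolist())
```

```text
top volume 0.92 [405.8, 231.0, 23.5, 27.5] ((418.2299499511719, 246.1099853515625), (23.47594451904297, 18.52619743347168), 81.8698959350586)
[[410, 236], [408, 240], [411, 256], [414, 258], [427, 256], [428, 249], [425, 235]]
top rack 0.7 [248.7, 199.3, 77.0, 41.0] ((285.01220703125, 216.89024353027344), (76.41861724853516, 33.79204559326172), 6.340191841125488)
[[249, 201], [247, 229], [320, 237], [324, 212], [322, 204], [319, 206], [317, 231], [311, 234], [270, 229], [264, 223], [266, 203]]
side volume 0.67 [373.1, 145.1, 20.0, 35.3] ((381.5, 163.5), (21.0, 31.0), 0.0)
[[374, 149], [371, 153], [371, 168], [374, 176], [377, 179], [388, 179], [392, 153], [389, 150]]
side rack 0.92 [276.1, 178.2, 71.6, 86.2] ((311.9024658203125, 221.4489288330078), (47.19499969482422, 96.0618896484375), 40.15599822998047)
[[342, 184], [318, 178], [316, 180], [317, 185], [331, 186], [339, 190], [338, 216], [314, 242], [312, 240], [311, 217], [290, 211], [288, 214], [289, 233], [276, 246], [276, 254], [302, 264], [307, 262], [344, 220], [344, 187]]
```

View pics/crop0.png

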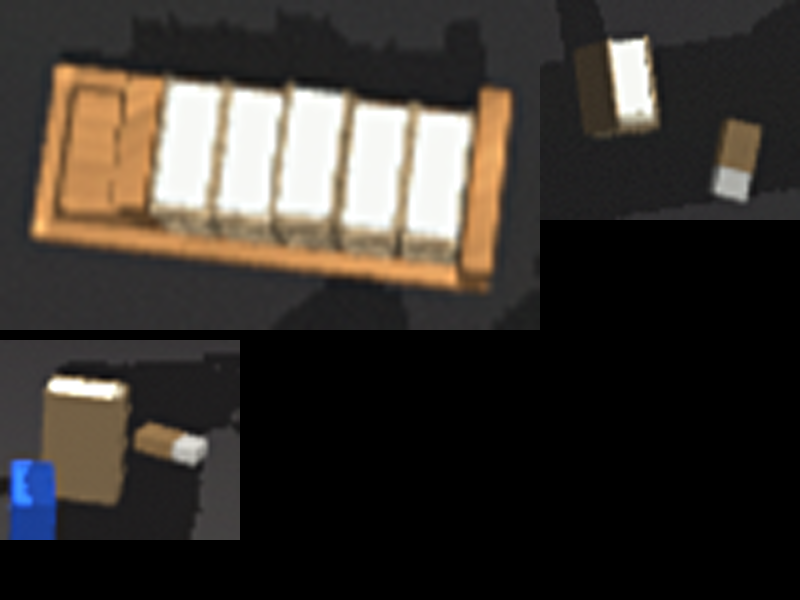

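View pics/crop1.png

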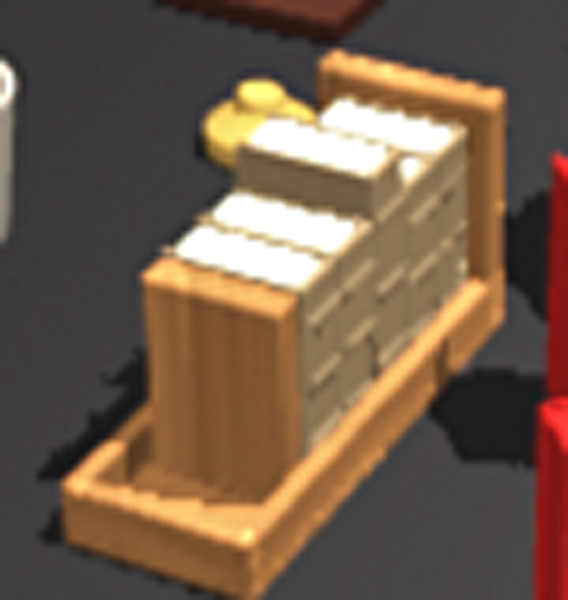

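The tall book is the middle one of the five (3rd from the right), with two books and the bookend to its left. I'll fit poses from the corners read off the crops.

```bash
cat > fit.py <<'E'
from h import *
from scipy.optimize import least_squares
def fit(obs,x0):
    def w(p,L): c,s=np.cos(p[2]),np.sin(p[2]);return [p[0]+c*L[0]-s*L[1],p[1]+s*L[0]+c*L[1],L[2]]
    f=lambda p:np.concatenate([proj(cam,w(p,L))-np.array(uv) for cam,L,uv in obs])
    r=least_squares(f,x0,x_scale=[100,100,1],loss="soft_l1");return r.x,f(r.x).reshape(-1,2)
E
python3 - <<'E'
from fit import *
np.set_printoptions(precision=2,suppress=True)
t=lambda x,y:(240+x/6,190+y/6)
s=lambda x,y:(265+x/6.313,170+y/6.313)
rack=[("top",(41.5,85,26),t(60,65)),("top",(-41.5,85,26),t(35,238)),("top",(41.5,-120,112),t(480,88)),("top",(-41.5,-120,112),t(458,270)),
("side",(-41.5,85,26),s(258,540)),("side",(41.5,85,26),s(65,488)),("side",(-41.5,-120,112),s(487,103)),("side",(41.5,-120,112),s(322,70))]
p,e=fit(rack,[565,60,0.]);print("rack",p,e.tolist())
c,sn=np.cos(p[2]),np.sin(p[2]);R=np.array([[c,-sn],[sn,c]])
loc=lambda P:R.T@(P[:2]-p[:2])
for n,uv,z in[("be L back",t(125,85),98),("be R back",t(165,80),98),("be L front",t(118,212),98),("be R front",t(152,215),98),("b1|b2",t(222,150),100),("b2|tall",t(283,160),100),("tallL",t(288,88),120),("tallR",t(348,95),120),("r|r",t(410,170),100),("last R",t(470,115),100)]:
    P=atz("top",uv,z);print(n,loc(P))
for n,uv in[("be L front",s(298,297)),("be Lback",s(145,272)),("beR back",s(165,250)),("beRfront",s(318,282))]: print(n,loc(atz("side",uv,98)))
v=lambda x,y:(400+(x-540)/4,225+y/4)
d=lambda x,y:(360+x/4,140+(y-340)/4)
vol=[("top",(31,14,92),v(609,39)),("top",(31,-14,92),v(648,37)),("top",(-31,-14,92),v(658,128)),("top",(-31,14,92),v(617,136)),
("side",(31,14,92),d(46,386)),("side",(-31,14,92),d(126,398)),("side",(-31,14,0),d(120,503)),("side",(-31,-14,92),d(128,383)),("side",(31,-14,92),d(52,376))]
q,e=fit(vol,[495,-295,0.]);print("vol",q,e.tolist())
E
```

```text
rack [565.57 106.63  -0.1 ] [[-0.5492711456980715, 0.16067875652754537], [-0.561604557782232, -0.4956636461852213], [-0.05354105340268234, -0.3777977132079968], [0.071879729622367, -0.1260898219654507], [-0.09950345429376739, 0.4919674589369549], [0.5300088651515011, -0.8992095436644263], [1.7673642854032892, -0.07035733364526209], [-0.3503837120718458, -1.6155159781064867]]
be L back [25.26 39.95]
be R back [29.67 22.27]
be L front [-32.47  34.99]
be R front [-32.03  19.65]
b1|b2 [ 0.63 -7.87]
b2|tall [ -0.67 -35.76]
tallL [ 29.11 -35.37]
tallR [ 29.11 -62.24]
r|r [  1.51 -93.19]
last R [  29.64 -117.23]
be L front [-28.86  27.91]
be Lback [31.5 38.9]
beR back [32.96 21.72]
beRfront [-30.52  15.24]
vol [ 487.5  -298.94    0.08] [[-0.4852934648183691, 0.07457529199876944], [-0.10669176298438288, -0.12287798552273443], [0.06792857803725383, -0.001069676200813774], [0.09071665884624736, -1.273115755898175], [0.1463813790527979, 0.4041153625239531], [0.12755137970202668, -0.25716055021564443], [-0.42289185791963746, 0.11530397199706499], [1.1540354085802278, -0.13832953457549024], [0.4766980540013037, -0.64779211660246]]
```

```bash
cat > plan.py <<'E'
import sys
from h import *
# args: x y z yaw(of tool y in world, mod pi) -> turn, and shift (cm) in tool axes after turn
x,y,z,a=map(float,sys.argv[1:5]);s=state();R=np.array(s["ee_rot"]);p=np.array(s["tcp_pos"])
cur=np.arctan2(R[1,1],R[0,1]);d=(a-cur+np.pi/2)%np.pi-np.pi/2
c,n=np.cos(d),np.sin(d);R2=np.array([[c,-n,0],[n,c,0],[0,0,1]])@R
np.set_printoptions(precision=3,suppress=True)
print("t",round(s["time"],2),"p",p,"az",round(-d,3),"tilt",R[:2,2],"shift",R2.T@(np.array([x,y,z])-p)/10,"F",s["contact_force"],"w",round(s["width"],3),"j",s["joint_positions"])
print("x axis",R2[:,0],"y axis",R2[:,1])
E
python3 plan.py 563.7 87.7 205 -0.10
```

```text
t 0.9 p [ 225.859 -582.723  205.427] az -1.101 tilt [-0.  0.] shift [70.08  26.922  0.034] F [-0.52   0.007  0.155] w 1.0 j [ 1.159  0.417 -0.01   1.614  0.005  1.111 -0.053]
x axis [ 0.1    0.995 -0.   ] y axis [ 0.995 -0.1   -0.   ]
```

```bash
C="python3 -m crank"
$C '[[0,0,-0.122,0,0,0,0.85],[0,0,-0.122,0,0,0,0.85],[0,0,-0.122,0,0,0,0.85],[0,0,-0.122,0,0,0,0.85],[0,0,-0.122,0,0,0,0.85]]' >/dev/null
$C '[[0,0,-0.122,0,0,0,0.85],[0,0,-0.122,0,0,0,0.85],[0,0,-0.122,0,0,0,0.85],[0,0,-0.122,0,0,0,0.85],[0,0,0,0,0,0,0.85]]'
$C '[[0,0,0,3.5,1.35,0,0.85],[0,0,0,3.5,1.35,0,0.85],[0,0,0,3.5,1.35,0,0.85],[0,0,0,3.5,1.35,0,0.85],[0,0,0,3.5,1.35,0,0.85]]' >/dev/null
$C '[[0,0,0,3.5,1.35,0,0.85],[0,0,0,3.5,1.35,0,0.85],[0,0,0,3.5,1.35,0,0.85],[0,0,0,3.5,1.35,0,0.85],[0,0,0,3.5,1.35,0,0.85]]' >/dev/null
$C '[[0,0,0,3.5,1.35,0,0.85],[0,0,0,3.5,1.35,0,0.85],[0,0,0,3.5,1.35,0,0.85],[0,0,0,3.5,1.35,0,0.85],[0,0,0,3.5,1.35,0,0.85]]' >/dev/null
$C '[[0,0,0,3.5,1.35,0,0.85],[0,0,0,3.5,1.35,0,0.85],[0,0,0,3.5,1.35,0,0.85],[0,0,0,3.5,1.35,0,0.85],[0,0,0,0,0,0,0.85]]'
python3 plan.py 563.7 87.7 205 -0.10
```

```text
time: 1.73
tcp_pos: [225.7, -582.8, 205.4]
ee_rot: [[0.097, 0.995, -0.0], [0.995, -0.097, 0.0], [0.0, -0.0, -1.0]]
contact_force: [-0.1, -0.4, -0.5]
width: 0.855
finger_force: 0.0
time: 3.4
tcp_pos: [550.9, 59.4, 205.6]
ee_rot: [[0.101, 0.995, 0.001], [0.995, -0.101, 0.003], [0.003, 0.001, -1.0]]
contact_force: [-0.1, 0.3, -0.3]
width: 0.849
finger_force: 0.0
t 3.4 p [550.899  59.378 205.615] az -0.001 tilt [0.001 0.003] shift [2.946 0.991 0.072] F [-0.1    0.276 -0.314] w 0.849 j [ 0.356  0.352 -0.638  1.777  0.231  1.087 -0.462]
x axis [0.1   0.995 0.003] y axis [ 0.995 -0.1    0.001]
```

```bash
C="python3 -m crank"
$C '[[0,0,0,2.95,1.0,0,0.85],[0,0,0,0,0,3,0.85],[0,0,0,0,0,3,0.85],[0,0,0,0,0,1,0.85],[0,0,0,0,0,0,0.85]]'
python3 - <<'E'
from h import *
b=cv2.cvtColor(get_image("side"),cv2.COLOR_RGB2BGR);a=cv2.cvtColor(get_image("top"),cv2.COLOR_RGB2BGR)
r=lambda i,s:cv2.resize(i,s,interpolation=cv2.INTER_CUBIC)
cv2.imwrite("pics/c2.png",np.hstack([r(b[150:270,265:355],(420,560)),r(a[180:250,240:330],(378,294)) if 0 else cv2.copyMakeBorder(r(a[180:250,240:330],(378,294)),0,266,0,0,0)]))
s=state();print(s["tcp_pos"],proj("side",s["tcp_pos"]))
E
```

```text
time: 3.82
tcp_pos: [561.0, 80.3, 133.4]
ee_rot: [[0.106, 0.994, -0.004], [0.994, -0.106, -0.0], [-0.001, -0.004, -1.0]]
contact_force: [0.1, 0.2, -0.3]
width: 0.846
finger_force: 0.0
[562.75498312  80.63768169 136.43996655] [312.24432932 190.23649052]
```

View pics/c2.png

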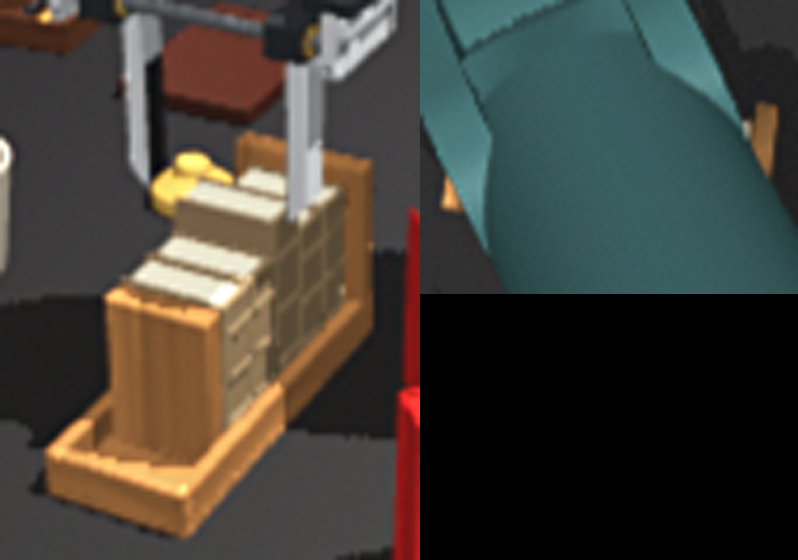

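The fingers straddle the row, front tip near (331,196) and back tip near (300,195), in front of and behind the books. I'll check the settled pose and the tip projection.

```bash
python3 plan.py 563.7 87.7 36 -0.10
python3 - <<'E'
from h import *
s=state();R=np.array(s["ee_rot"]);p=np.array(s["tcp_pos"])
for sy in(-1,1):
  for tx in (-8,8):
    print(sy,tx,[proj("side",p+R@[tx,sy*g,0]).round(1).tolist() for g in(40,52)])
E
```

```text
t 3.92 p [562.755  80.638 136.44 ] az -0.005 tilt [0. 0.] shift [ 0.71   0.02  10.044] F [ 0.125 -0.385  0.565] w 0.853 j [ 0.28   0.46  -0.608  1.806  0.312  0.972 -0.562]
x axis [0.1   0.995 0.   ] y axis [ 0.995 -0.1    0.   ]
-1 -8 [[328.3, 192.5], [332.8, 193.6]]
-1 8 [[325.3, 195.4], [329.8, 196.5]]
1 -8 [[299.7, 185.3], [295.6, 184.2]]
1 8 [[296.4, 188.0], [292.3, 187.0]]
```

```bash
C="python3 -m crank"
$C '[[0,0,0,0.7,0,0,0.85],[0,0,0,0,0,2.5,0.85],[0,0,0,0,0,2.5,0.85],[0,0,0,0,0,2.5,0.85],[0,0,0,0,0,2.0,0.85]]'
$C '[[0,0,0,0,0,0,0.85],[0,0,0,0,0,0,0.85]]'
python3 plan.py 563.7 87.7 37 -0.10
```

```text
time: 4.33
tcp_pos: [563.8, 87.9, 40.5]
ee_rot: [[0.104, 0.995, 0.002], [0.995, -0.104, 0.0], [0.0, 0.002, -1.0]]
contact_force: [0.8, -0.6, -0.3]
width: 0.848
finger_force: 0.0
time: 4.5
tcp_pos: [563.5, 88.1, 41.4]
ee_rot: [[0.103, 0.995, 0.0], [0.995, -0.103, 0.0], [0.0, 0.0, -1.0]]
contact_force: [0.1, 0.6, 1.1]
width: 0.848
finger_force: 0.0
t 4.5 p [563.473  88.11   41.38 ] az -0.003 tilt [0. 0.] shift [-0.039  0.027  0.438] F [0.102 0.579 1.129] w 0.848 j [ 0.213  0.592 -0.545  1.859  0.413  0.804 -0.652]
x axis [0.1   0.995 0.   ] y axis [ 0.995 -0.1    0.   ]
```

```bash
C="python3 -m crank"
$C '[[0,0,0,0,0,0.3,0.85],[0,0,0,0,0,0,0.7],[0,0,0,0,0,0,0.68],[0,0,0,0,0,0,0.66],[0,0,0,0,0,0,0.64]]'
$C '[[0,0,0,0,0,0,0.6],[0,0,0,0,0,0,0.6],[0,0,0,0,0,0,0.6]]'
python3 plan.py 563.7 87.7 37 -0.10|head -1
```

```text
time: 4.92
tcp_pos: [564.0, 87.7, 38.4]
ee_rot: [[0.103, 0.995, 0.002], [0.995, -0.103, 0.0], [0.0, 0.002, -1.0]]
contact_force: [2.3, -0.3, 8.9]
width: 0.659
finger_force: 30.0
time: 5.17
tcp_pos: [564.0, 87.7, 38.4]
ee_rot: [[0.103, 0.995, 0.002], [0.995, -0.103, 0.0], [0.0, 0.002, -1.0]]
contact_force: [1.2, -1.9, 7.8]
width: 0.658
finger_force: 30.0
t 5.17 p [563.967  87.689  38.377] az -0.003 tilt [0.002 0.   ] shift [-0.002 -0.027  0.138] F [ 1.155 -1.854  7.78 ] w 0.658 j [ 0.211  0.596 -0.542  1.861  0.417  0.797 -0.654]
```

```bash
C="python3 -m crank"
$C '[[0,0,0,0.3,0,-0.03,0.6],[0,0,0,0.3,0,0,0.6],[0,0,0,0.3,0,0,0.6],[0,0,0,0.3,0,0,0.6],[0,0,0,0.3,0,0,0.6]]'
$C '[[0,0,0,0.3,0,0,0.6],[0,0,0,0.3,0,0,0.6],[0,0,0,0.3,0,0,0.6]]'
```

```text
time: 5.58
tcp_pos: [565.1, 100.4, 38.4]
ee_rot: [[0.105, 0.995, 0.0], [0.994, -0.105, -0.003], [-0.003, 0.001, -1.0]]
contact_force: [-1.6, -12.6, 11.7]
width: 0.655
finger_force: 30.0
time: 5.83
tcp_pos: [566.1, 109.4, 38.4]
ee_rot: [[0.105, 0.995, 0.0], [0.994, -0.105, -0.003], [-0.003, 0.001, -1.0]]
contact_force: [-1.8, -12.5, 12.0]
width: 0.654
finger_force: 30.0
```

```bash
C="python3 -m crank"
$C '[[0,0,0,0.2,0,0,0.6],[0,0,0,0.2,0,0,0.6],[0,0,0,0.15,0,0,0.6]]'
$C '[[0,0,0,0.1,0,0,0.6],[0,0,0,0.1,0,0,0.6]]'
```

```text
time: 6.08
tcp_pos: [566.6, 114.9, 38.4]
ee_rot: [[0.105, 0.995, 0.0], [0.995, -0.105, -0.003], [-0.003, 0.001, -1.0]]
contact_force: [-1.5, -12.1, 13.2]
width: 0.656
finger_force: 30.0
time: 6.25
tcp_pos: [566.8, 116.8, 38.4]
ee_rot: [[0.105, 0.995, 0.0], [0.995, -0.105, -0.003], [-0.003, 0.001, -1.0]]
contact_force: [-1.9, -12.1, 12.7]
width: 0.657
finger_force: 30.0
```

Run:
```python
from h import *
b=cv2.cvtColor(get_image("side"),cv2.COLOR_RGB2BGR)
cv2.imwrite("pics/c3.png",cv2.resize(b[160:270,265:355],(491,600),interpolation=cv2.INTER_CUBIC))
print(state()["tcp_pos"],state()["contact_force"])
```

```text
[566.87029127 117.05784167  38.40847743] [ -1.52440084 -11.98510182  11.26705345]
```

View pics/c3.png

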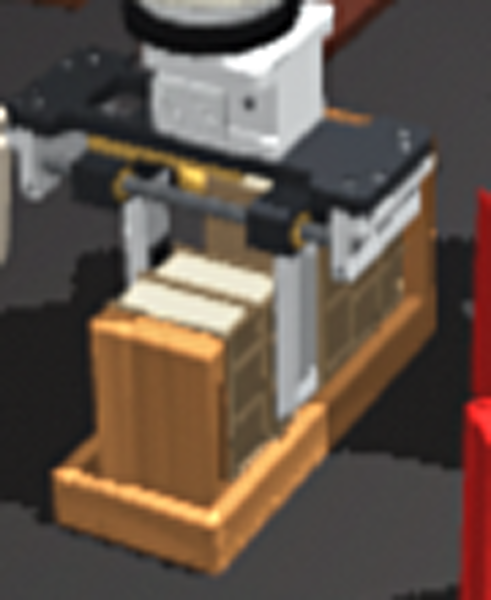

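The row has parted: the gripper at (275–315, 260–410) holds the second book, with the gap to the tall book's left and the bookend not yet at its stop. I'll go on carefully to the stop.

```bash
C="python3 -m crank"
$C '[[0,0,0,0.1,0,0,0.6],[0,0,0,0.1,0,0,0.6]]'|grep -E "tcp_pos|contact"
$C '[[0,0,0,0.08,0,0,0.6]]'|grep -E "tcp_pos|contact"
$C '[[0,0,0,0.08,0,0,0.6]]'|grep -E "tcp_pos|contact"
```

```text
tcp_pos: [567.0, 118.5, 38.4]
contact_force: [-2.4, -14.1, 13.2]
tcp_pos: [567.1, 119.4, 38.4]
contact_force: [-2.0, -14.3, 13.4]
tcp_pos: [567.1, 119.4, 38.4]
contact_force: [-4.8, -22.1, 19.6]
```

```bash
C="python3 -m crank"
$C '[[0,0,0,-0.15,0,0,0.6],[0,0,0,0,0,0,0.6],[0,0,0,0,0,0,0.85],[0,0,0,0,0,0,0.85],[0,0,0,0,0,0,0.85]]'
$C '[[0,0,0,0,0,-1,0.85],[0,0,0,0,0,-3,0.85],[0,0,0,0,0,-4,0.85],[0,0,0,0,0,-4,0.85],[0,0,0,0,0,-3,0.85]]'
$C '[[0,0,0,0,0,0,0.85]]'
python3 plan.py 487.5 -299 150 1.65
```

```text
time: 7.05
tcp_pos: [566.5, 121.4, 37.8]
ee_rot: [[0.103, 0.995, -0.0], [0.995, -0.103, 0.0], [0.0, -0.0, -1.0]]
contact_force: [0.5, 0.4, -1.0]
width: 0.827
finger_force: 0.0
time: 7.47
tcp_pos: [566.7, 121.8, 191.6]
ee_rot: [[0.102, 0.995, 0.002], [0.995, -0.102, 0.001], [0.001, 0.002, -1.0]]
contact_force: [0.4, 0.0, 0.1]
width: 0.853
finger_force: 0.0
time: 7.55
tcp_pos: [568.8, 122.4, 194.6]
ee_rot: [[0.102, 0.995, 0.008], [0.995, -0.102, 0.001], [0.002, 0.008, -1.0]]
contact_force: [0.4, 0.5, 0.4]
width: 0.853
finger_force: 0.0
t 7.55 p [568.772 122.382 194.566] az 1.389 tilt [0.008 0.001] shift [-11.446  41.327   4.753] F [0.37  0.467 0.403] w 0.853 j [ 0.232  0.414 -0.637  1.726  0.276  1.084 -0.596]
x axis [0.997 0.079 0.002] y axis [ 0.079 -0.997  0.008]
```

```bash
C="python3 -m crank"
$C '[[0,0,0,-3.6,-0.32,0,0.85],[0,0,0,-3.6,-0.32,0,0.85],[0,0,0,-3.6,-0.32,0,0.85],[0,0,0,-3.6,-0.32,0,0.85],[0,0,0,-3.6,-0.32,0,0.85]]' >/dev/null
$C '[[0,0,0,-3.6,-0.32,0,0.85],[0,0,0,-3.6,-0.32,0,0.85],[0,0,0,-3.6,-0.32,0,0.85],[0,0,0,-3.6,-0.32,0,0.85],[0,0,0,-3.6,-0.32,0,0.85]]' >/dev/null
$C '[[0,0,0,-3.6,-0.32,0,0.85],[0,0,0,-3.2,-0.32,0,0.85],[0,0,0.116,0,0,0,0.85],[0,0,0.116,0,0,0,0.85],[0,0,0.116,0,0,0,0.85]]' >/dev/null
$C '[[0,0,0.116,0,0,0,0.85],[0,0,0.116,0,0,0,0.85],[0,0,0.116,0,0,0,0.85],[0,0,0.116,0,0,0,0.85],[0,0,0.116,0,0,0,0.85]]' >/dev/null
$C '[[0,0,0.116,0,0,0,0.85],[0,0,0.116,0,0,0,0.85],[0,0,0.116,0,0,0,0.85],[0,0,0.116,0,0,0,0.85],[0,0,0,0,0,0,0.85]]' >/dev/null
python3 plan.py 487.5 -299 110 1.65
python3 - <<'E'
from h import *
for n in("volume","volume_spine"):
  a=mark_of("side",n);print(n,[(atz("side",m["uv"],0 if n=="volume" else 46).round(1),round(m["conf"],2)) for m in a[:2]])
E
```

```text
t 9.63 p [ 484.55  -300.279  188.291] az -0.009 tilt [0. 0.] shift [ 0.301 -0.103  7.829] F [-0.188  0.134 -0.54 ] w 0.849 j [ 0.685  0.346 -0.228  1.766  0.089  1.039 -1.075]
x axis [0.997 0.079 0.   ] y axis [ 0.079 -0.997 -0.   ]
volume [(array([ 480.6, -298. ,    0. ]), 0.61)]
volume_spine [(array([ 452.3, -301.3,   46. ]), 0.57), (array([735.3, 171.4,  46. ]), 0.51)]
```

```bash
C="python3 -m crank"
$C '[[0,0,-0.009,0.3,-0.1,0,0.65],[0,0,0,0,0,4,0.65],[0,0,0,0,0,4,0.65],[0,0,0,0,0,4,0.65],[0,0,0,0,0,0,0.65]]' 
$C '[[0,0,0,0,0,3,0.65],[0,0,0,0,0,2,0.65],[0,0,0,0,0,0.7,0.65],[0,0,0,0,0,0,0.65]]'
```

```text
time: 10.15
tcp_pos: [483.9, -297.3, 61.4]
ee_rot: [[0.996, 0.088, -0.008], [0.088, -0.996, 0.005], [-0.007, -0.006, -1.0]]
contact_force: [-1.3, 0.4, -0.5]
width: 0.646
finger_force: 0.0
time: 10.48
tcp_pos: [487.3, -299.3, 10.9]
ee_rot: [[0.996, 0.086, -0.001], [0.086, -0.996, 0.001], [-0.001, -0.001, -1.0]]
contact_force: [0.2, -0.5, -0.5]
width: 0.649
finger_force: 0.0
```

Close gently across the thickness to centre it, then open.

```bash
C="python3 -m crank"
$C '[[0,0,0,0,0,0,0.45],[0,0,0,0,0,0,0.36],[0,0,0,0,0,0,0.33],[0,0,0,0,0,0,0.31],[0,0,0,0,0,0,0.29]]' 
$C '[[0,0,0,0,0,0,0.28],[0,0,0,0,0,0,0.28],[0,0,0,0,0,0,0.28]]' 
python3 plan.py 487.5 -299 110 1.65
$C '[[0,0,0,0,0,0,0.65],[0,0,0,0,0,0,0.65],[0,0,0,0,0,0,0.65],[0,0,0,0,0,-2,0.65],[0,0,0,0,0,-4,0.65]]'
$C '[[0,0,0,0,0,-4,0.65],[0,0,0,0,0,-3,0.85],[0,0,0,0,0,0,0.85],[0,0,0,0,0,0,0.85]]'
```

```text
time: 10.9
tcp_pos: [487.6, -299.6, 11.5]
ee_rot: [[0.996, 0.085, 0.001], [0.085, -0.996, -0.0], [0.001, 0.0, -1.0]]
contact_force: [0.8, 2.0, 1.4]
width: 0.333
finger_force: 0.9
time: 11.15
tcp_pos: [487.5, -299.4, 11.3]
ee_rot: [[0.996, 0.085, 0.0], [0.085, -0.996, -0.0], [0.0, 0.0, -1.0]]
contact_force: [-1.1, 1.9, 6.4]
width: 0.294
finger_force: 30.0
t 11.15 p [ 487.532 -299.386   11.252] az 0.006 tilt [ 0. -0.] shift [ 0.003 -0.038 -9.875] F [-1.126  1.879  6.399] w 0.294 j [ 0.648  0.587 -0.194  1.874  0.167  0.696 -1.127]
x axis [0.997 0.079 0.   ] y axis [ 0.079 -0.997  0.   ]
time: 11.57
tcp_pos: [485.0, -298.2, 67.7]
ee_rot: [[0.996, 0.085, -0.006], [0.085, -0.996, 0.004], [-0.006, -0.004, -1.0]]
contact_force: [0.9, 0.3, -0.5]
width: 0.615
finger_force: 0.0
time: 11.9
tcp_pos: [487.9, -300.0, 142.4]
ee_rot: [[0.996, 0.085, 0.002], [0.085, -0.996, -0.002], [0.002, 0.002, -1.0]]
contact_force: [-0.0, -0.2, -0.9]
width: 0.824
finger_force: 0.0
```

```bash
C="python3 -m crank"
$C '[[0,0,-0.121,0,0,0,0.85],[0,0,-0.121,0,0,0,0.85],[0,0,-0.121,0,0,0,0.85],[0,0,-0.121,0,0,0,0.85],[0,0,-0.121,0,0,0,0.85]]' >/dev/null
$C '[[0,0,-0.121,0,0,0,0.85],[0,0,-0.121,0,0,0,0.85],[0,0,-0.121,0,0,0,0.85],[0,0,-0.121,0,0,0,0.85],[0,0,-0.121,0,0,0,0.85]]' >/dev/null
$C '[[0,0,-0.121,0,0,0,0.85],[0,0,-0.121,0,0,0,0.85],[0,0,-0.119,0,0,0,0.85],[0,0,0,0,0,0,0.85],[0,0,0,0,0,0,0.85]]' >/dev/null
python3 plan.py 487.5 -299.4 30 0.085
```

```text
t 13.15 p [ 486.724 -299.339  139.672] az -0.004 tilt [-0.001  0.001] shift [-0.029  0.089 10.967] F [ 0.512 -0.712 -0.478] w 0.847 j [ 0.93   0.449 -0.55   1.796  0.277  0.975  0.347]
x axis [-0.085  0.996  0.001] y axis [ 0.996  0.085 -0.001]
```

```bash
C="python3 -m crank"
$C '[[0,0,-0.004,0,0.1,3,0.85],[0,0,0,0,0,3,0.85],[0,0,0,0,0,3,0.85],[0,0,0,0,0,1.9,0.85],[0,0,0,0,0,0,0.85]]' >/dev/null
$C '[[0,0,0,0,0,0,0.85],[0,0,0,0,0,0,0.85]]'
python3 plan.py 487.5 -299.4 30 0.085 |head -1
$C '[[0,0,0,0,0,0,0.7],[0,0,0,0,0,0,0.68],[0,0,0,0,0,0,0.66],[0,0,0,0,0,0,0.64],[0,0,0,0,0,0,0.6]]'
$C '[[0,0,0,0,0,0,0.6],[0,0,0,0,0,0,0.6],[0,0,0,0,0,0,0.6]]'
```

```text
time: 13.73
tcp_pos: [488.9, -299.5, 32.8]
ee_rot: [[-0.087, 0.996, 0.001], [0.996, 0.087, -0.0], [-0.001, 0.001, -1.0]]
contact_force: [-0.3, -1.2, 0.5]
width: 0.848
finger_force: 0.0
t 13.73 p [ 488.895 -299.515   32.836] az 0.002 tilt [ 0.001 -0.   ] shift [ 0.023 -0.138  0.283] F [-0.267 -1.217  0.52 ] w 0.848 j [ 0.872  0.596 -0.486  1.857  0.382  0.78   0.27 ]
time: 14.15
tcp_pos: [488.8, -299.7, 32.6]
ee_rot: [[-0.089, 0.996, 0.001], [0.996, 0.089, -0.001], [-0.001, 0.001, -1.0]]
contact_force: [-0.8, -0.2, 8.9]
width: 0.656
finger_force: 30.0
time: 14.4
tcp_pos: [488.8, -299.7, 32.6]
ee_rot: [[-0.089, 0.996, 0.001], [0.996, 0.089, -0.001], [-0.001, 0.001, -1.0]]
contact_force: [0.1, 0.2, 7.5]
width: 0.66
finger_force: 30.0
```

```bash
C="python3 -m crank"
$C '[[0,0,0,0,0,-2,0.6],[0,0,0,0,0,-3.5,0.6],[0,0,0,0,0,-3.5,0.6],[0,0,0,0,0,-3.5,0.6],[0,0,0,0,0,-3,0.6]]' 
$C '[[0,0,0.095,0,0,0,0.6],[0,0,0.095,0,0,0,0.6],[0,0,0,0,0,0,0.6]]'
python3 plan.py 563.8 87.4 185 -0.10
```

```text
time: 14.82
tcp_pos: [488.3, -299.3, 189.2]
ee_rot: [[-0.089, 0.996, 0.001], [0.996, 0.089, -0.0], [-0.001, 0.001, -1.0]]
contact_force: [0.6, -0.4, -0.9]
width: 0.659
finger_force: 30.0
time: 15.07
tcp_pos: [488.2, -299.6, 187.4]
ee_rot: [[0.106, 0.994, 0.0], [0.994, -0.106, -0.001], [-0.001, 0.001, -1.0]]
contact_force: [-0.7, -0.6, -1.4]
width: 0.66
finger_force: 30.0
t 15.07 p [ 488.202 -299.553  187.395] az -0.006 tilt [ 0.    -0.001] shift [39.257  3.659  0.212] F [-0.674 -0.636 -1.446] w 0.66 j [ 0.92   0.389 -0.535  1.752  0.224  1.06   0.202]
x axis [ 0.1    0.995 -0.001] y axis [ 0.995 -0.1    0.001]
```

```bash
C="python3 -m crank"
$C '[[0,0,-0.006,2.4,0.22,0,0.6],[0,0,0,3.2,0.3,0,0.6],[0,0,0,3.2,0.3,0,0.6],[0,0,0,3.2,0.3,0,0.6],[0,0,0,3.2,0.3,0,0.6]]' >/dev/null
$C '[[0,0,0,3.2,0.3,0,0.6],[0,0,0,3.2,0.3,0,0.6],[0,0,0,3.2,0.3,0,0.6],[0,0,0,3.2,0.3,0,0.6],[0,0,0,3.2,0.3,0,0.6]]' >/dev/null
$C '[[0,0,0,3.2,0.3,0,0.6],[0,0,0,3.2,0.3,0,0.6],[0,0,0,1.6,0.15,0,0.6],[0,0,0,0,0,0,0.6],[0,0,0,0,0,0,0.6]]' >/dev/null
$C '[[0,0,0,0,0,0,0.6],[0,0,0,0,0,0,0.6]]' >/dev/null
python3 plan.py 563.8 87.4 145 -0.10
python3 - <<'E'
from h import *
b=cv2.cvtColor(get_image("side"),cv2.COLOR_RGB2BGR)
cv2.imwrite("pics/c4.png",cv2.resize(b[140:265,265:360],(456,600),interpolation=cv2.INTER_CUBIC))
s=state();R=np.array(s["ee_rot"]);p=np.array(s["tcp_pos"])
# book bottom corners now, and slot edges at spine top
for d in(-14,14):
  print("book bottom front",d,proj("side",p+R@[d,-31,32.6]).round(1),"back",proj("side",p+R@[d,31,32.6]).round(1))
E
```

```text
t 16.48 p [562.043  85.944 186.579] az 0.004 tilt [-0. -0.] shift [0.165 0.162 4.158] F [ 0.422  0.456 -1.909] w 0.658 j [ 0.325  0.412 -0.674  1.759  0.289  1.073 -0.544]
x axis [ 0.1    0.995 -0.001] y axis [ 0.995 -0.1   -0.   ]
book bottom front -14 [325.6 185.2] back [303.1 179.8]
book bottom front 14 [320.2 190.2] back [297.4 184.7]
```

View pics/c4.png

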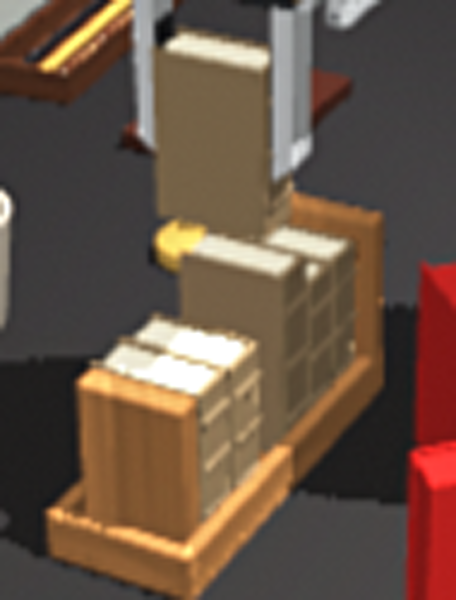

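Held upright at (215,140) above the slot. The slot is open between the tall book's left face (185–290, 240–400) and the second book's top (150–260, 320–360). I'll compare slot edges to predictions.

Run:
```python
from h import *
np.set_printoptions(precision=1,suppress=True)
im=lambda x,y:(265+x/4.8,140+y/4.8)
c,s=np.cos(-.1),np.sin(-.1);R=np.array([[c,-s],[s,c]]);o=np.array([565.57,106.63])
L=lambda P:R.T@(P[:2]-o)
for n,xy,z in[("tall LF top",(288,276),120),("tall LB top",(181,250),120),("b2 RF top",(258,345),100),("b2 RB top",(150,318),100),("be LF",(199,412),98),("be LB",(80,380),98),("stop LF",(192,572),26),("stop LB",(47,535),26),("vol botLF",(265,234),153.98)]:
    print(n,L(atz("side",im(*xy),z)))
s=state();print("tcp",L(np.array(s["tcp_pos"])))
```

```text
tall LF top [-31.1 -33.9]
tall LB top [ 30.9 -32.9]
b2 RF top [-33.3   3.4]
b2 RB top [28.1  5.2]
be LF [-34.9  66.9]
be LB [30.9 68.6]
stop LF [-45.5  96.3]
stop LB [ 33.  103.1]
vol botLF [-28.9 -13.5]
tcp [ -1.4 -20.8]
```

```bash
C="python3 -m crank"
$C '[[0,0,0.004,0.2,0.15,0,0.6],[0,0,0,0,0,1,0.6],[0,0,0,0,0,1,0.6],[0,0,0,0,0,0,0.6],[0,0,0,0,0,0,0.6]]' >/dev/null
python3 plan.py 563.7 87.8 145 -0.10
```

```text
t 16.95 p [563.271  89.012 165.755] az 0.001 tilt [-0.002  0.   ] shift [-0.116  0.058  2.075] F [-0.462 -0.134 -1.135] w 0.659 j [ 0.309  0.439 -0.664  1.774  0.309  1.037 -0.568]
x axis [ 0.1    0.995 -0.   ] y axis [ 0.995 -0.1   -0.002]
```

```bash
C="python3 -m crank"
$C '[[0,0,0,-0.1,0.05,0,0.6],[0,0,0,0,0,0.8,0.6],[0,0,0,0,0,0.8,0.6],[0,0,0,0,0,0.5,0.6],[0,0,0,0,0,0,0.6]]' >/dev/null
$C '[[0,0,0,0,0,0,0.6],[0,0,0,0,0,0,0.6]]' >/dev/null
python3 plan.py 563.7 87.8 145 -0.10
```

```text
t 17.53 p [564.257  88.253 145.846] az 0.001 tilt [-0.  0.] shift [-0.051 -0.051  0.085] F [ 0.038 -0.273 -1.768] w 0.659 j [ 0.301  0.463 -0.654  1.791  0.329  0.999 -0.581]
x axis [0.1   0.995 0.   ] y axis [ 0.995 -0.1   -0.   ]
```

```bash
C="python3 -m crank"; f(){ grep -E "tcp_pos|contact"; }
$C '[[0,0,0,-0.05,-0.05,0.6,0.6],[0,0,0,0,0,0.6,0.6],[0,0,0,0,0,0,0.6]]' |f
$C '[[0,0,0,0,0,0.6,0.6],[0,0,0,0,0,0.6,0.6],[0,0,0,0,0,0.0,0.6]]' |f
$C '[[0,0,0,0,0,0.6,0.6],[0,0,0,0,0,0.6,0.6],[0,0,0,0,0,0.0,0.6]]' |f
```

```text
tcp_pos: [563.1, 87.5, 132.5]
contact_force: [-0.1, 0.7, -1.8]
tcp_pos: [563.1, 87.5, 120.4]
contact_force: [0.0, 0.0, -1.6]
tcp_pos: [563.1, 87.6, 108.5]
contact_force: [-0.4, 0.7, -2.0]
```

```bash
C="python3 -m crank"; f(){ grep -E "tcp_pos|contact"; }
$C '[[0,0,0,0,0,0.7,0.6],[0,0,0,0,0,0.7,0.6],[0,0,0,0,0,0.7,0.6],[0,0,0,0,0,0,0.6]]' |f
$C '[[0,0,0,0,0,0.7,0.6],[0,0,0,0,0,0.7,0.6],[0,0,0,0,0,0.6,0.6],[0,0,0,0,0,0,0.6],[0,0,0,0,0,0,0.6]]' |f
python3 plan.py 563.7 87.8 65 -0.10|head -1
```

```text
tcp_pos: [563.0, 87.6, 87.2]
contact_force: [0.1, 1.4, -2.2]
tcp_pos: [563.3, 87.6, 68.3]
contact_force: [-0.3, 1.0, -0.6]
t 19.03 p [563.339  87.633  68.323] az 0.001 tilt [-0.001 -0.   ] shift [0.02  0.035 0.332] F [-0.26   1.017 -0.589] w 0.659 j [ 0.257  0.563 -0.602  1.846  0.41   0.86  -0.644]
```

```bash
C="python3 -m crank"; f(){ grep -E "tcp_pos|contact"; }
$C '[[0,0,0,0,0.03,0.5,0.6],[0,0,0,0,0,0.4,0.6]]' |f
$C '[[0,0,0,0,0,0.4,0.6],[0,0,0,0,0,0.0,0.6]]' |f
$C '[[0,0,0,0,0,0.4,0.6],[0,0,0,0,0,0.4,0.6]]' |f
```

```text
tcp_pos: [564.2, 87.5, 59.7]
contact_force: [-0.2, 1.5, -1.2]
tcp_pos: [563.6, 87.6, 54.9]
contact_force: [0.1, -1.0, -2.5]
tcp_pos: [564.1, 87.6, 47.6]
contact_force: [-0.4, 0.8, -1.0]
```

Past the lips with no contact (bottom at 15 mm). Last 7 mm to the floor.

```bash
C="python3 -m crank"; f(){ grep -E "tcp_pos|contact"; }
$C '[[0,0,0,0,0,0.3,0.6],[0,0,0,0,0,0.2,0.6]]' |f
$C '[[0,0,0,0,0,0.1,0.6],[0,0,0,0,0,0,0.6]]' |f
$C '[[0,0,0,0,0,0.08,0.6],[0,0,0,0,0,0,0.6]]' |f
```

```text
tcp_pos: [563.8, 87.6, 42.2]
contact_force: [0.0, 0.2, -1.4]
tcp_pos: [563.8, 87.6, 41.5]
contact_force: [-0.4, -0.3, -1.1]
tcp_pos: [564.0, 87.6, 41.0]
contact_force: [0.3, -0.2, -1.9]
```

```bash
C="python3 -m crank"; f(){ grep -E "tcp_pos|contact"; }
$C '[[0,0,0,0,0,0.06,0.6],[0,0,0,0,0,0,0.6]]' |f
$C '[[0,0,0,0,0,0.06,0.6],[0,0,0,0,0,0,0.6]]' |f
```

```text
tcp_pos: [564.0, 87.7, 40.6]
contact_force: [-1.0, -0.3, 3.2]
tcp_pos: [564.1, 87.7, 40.6]
contact_force: [-5.9, -1.5, 16.2]
```

```bash
C="python3 -m crank"
$C '[[0,0,0,0,0,-0.06,0.6],[0,0,0,0,0,0,0.7],[0,0,0,0,0,0,0.8],[0,0,0,0,0,0,0.85],[0,0,0,0,0,0,0.85]]'
$C '[[0,0,0,0,0,-1,0.85],[0,0,0,0,0,-3,0.85],[0,0,0,0,0,-3,0.85],[0,0,0,0,0,-3.5,0.85],[0,0,0,0,0,0,0.85]]'>/dev/null
$C '[[0,0,0,3.6,0,0,0],[0,0,0,3.6,0,0,0],[0,0,0,3.6,0,0,0],[0,0,0,0,0,0,0],[0,0,0,0,0,0,0]]'
$C '[[0,0,0,0,0,0,0],[0,0,0,0,0,0,0],[0,0,0,0,0,0,0],[0,0,0,0,0,0,0]]'>/dev/null
python3 plan.py 574.5 195.2 45 -0.10
python3 - <<'E'
from h import *
b=cv2.cvtColor(get_image("side"),cv2.COLOR_RGB2BGR)
cv2.imwrite("pics/c5.png",cv2.resize(b[150:270,250:360],(550,600),interpolation=cv2.INTER_CUBIC))
E
```

```text
time: 20.78
tcp_pos: [563.9, 87.6, 40.3]
ee_rot: [[0.099, 0.995, -0.0], [0.995, -0.099, 0.0], [0.0, -0.0, -1.0]]
contact_force: [-0.3, 0.7, 0.7]
width: 0.843
finger_force: 0.0
time: 21.62
tcp_pos: [574.1, 197.6, 145.8]
ee_rot: [[0.095, 0.995, 0.0], [0.995, -0.095, 0.001], [0.001, -0.0, -1.0]]
contact_force: [-0.5, -0.7, -0.1]
width: 0.533
finger_force: 0.0
t 21.95 p [574.839 194.082 145.48 ] az -0.0 tilt [ 0. -0.] shift [ 0.11  -0.046 10.048] F [-0.975  0.015  0.543] w 0.245 j [ 0.112  0.528 -0.657  1.701  0.366  1.039 -0.768]
x axis [ 0.1    0.995 -0.   ] y axis [ 0.995 -0.1    0.   ]
```

View pics/c5.png

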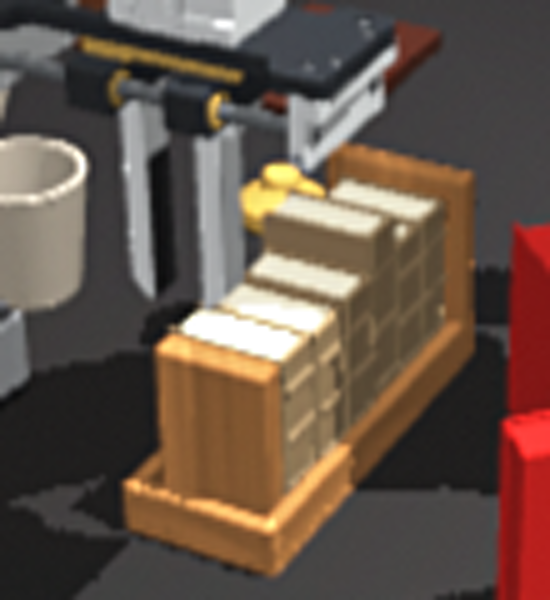

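The volume stands left of the tall book, level with the rest, at (305,270). The bookend at (215,420) is still out. Next I'll lower the closed fingers outside the bookend and push right.

```bash
C="python3 -m crank"; f(){ grep -E "tcp_pos|contact|time"; }
$C '[[0,0,0,0.3,0,2.5,0],[0,0,0,0,0,3,0],[0,0,0,0,0,3,0],[0,0,0,0,0,1.5,0],[0,0,0,0,0,0,0]]'|f
$C '[[0,0,0,-0.4,0,0,0],[0,0,0,-0.3,0,0,0],[0,0,0,0,0,0,0]]'|f
$C '[[0,0,0,-0.2,0,0,0],[0,0,0,-0.2,0,0,0]]'|f
$C '[[0,0,0,-0.2,0,0,0],[0,0,0,-0.2,0,0,0]]'|f
```

```text
time: 22.42
tcp_pos: [573.3, 197.2, 42.5]
contact_force: [-0.1, -0.1, 0.2]
time: 22.67
tcp_pos: [575.3, 190.4, 47.0]
contact_force: [-0.1, 0.1, -0.8]
time: 22.83
tcp_pos: [574.4, 187.2, 46.4]
contact_force: [0.2, 7.7, 5.5]
time: 23.0
tcp_pos: [574.1, 184.3, 46.4]
contact_force: [0.7, 6.4, 4.1]
```

```bash
C="python3 -m crank"; f(){ grep -E "tcp_pos|contact"; }
for i in 1; do
$C '[[0,0,0,-0.06,0,0,0],[0,0,0,0,0,0,0]]'|f
$C '[[0,0,0,-0.06,0,0,0],[0,0,0,0,0,0,0]]'|f
$C '[[0,0,0,-0.06,0,0,0],[0,0,0,0,0,0,0]]'|f; done
```

```text
tcp_pos: [574.0, 183.6, 46.4]
contact_force: [2.1, 4.2, 4.3]
tcp_pos: [574.0, 183.2, 46.3]
contact_force: [1.2, 4.8, 4.6]
tcp_pos: [573.9, 182.9, 46.4]
contact_force: [1.9, 7.2, 3.2]
```

```bash
C="python3 -m crank"; f(){ grep -E "tcp_pos|contact"; }
$C '[[0,0,0,-0.06,0,0,0],[0,0,0,0,0,0,0]]'|f
$C '[[0,0,0,-0.06,0,0,0],[0,0,0,0,0,0,0]]'|f
$C '[[0,0,0,-0.06,0,0,0],[0,0,0,0,0,0,0]]'|f
```

```text
tcp_pos: [573.9, 182.5, 46.4]
contact_force: [2.9, 8.3, 3.2]
tcp_pos: [573.9, 182.5, 46.4]
contact_force: [3.2, 11.6, 0.4]
tcp_pos: [573.9, 182.6, 46.4]
contact_force: [4.2, 14.6, -1.5]
```

```bash
C="python3 -m crank"; f(){ grep -E "tcp_pos|contact"; }
$C '[[0,0,0,-0.06,0,0,0],[0,0,0,0,0,0,0]]'|f
python3 - <<'E'
from h import *
b=cv2.cvtColor(get_image("side"),cv2.COLOR_RGB2BGR)
cv2.imwrite("pics/c6.png",cv2.resize(b[170:265,270:355],(536,600),interpolation=cv2.INTER_CUBIC))
E
```

```text
tcp_pos: [573.9, 182.5, 46.4]
contact_force: [5.2, 17.6, -3.6]
```

View pics/c6.png

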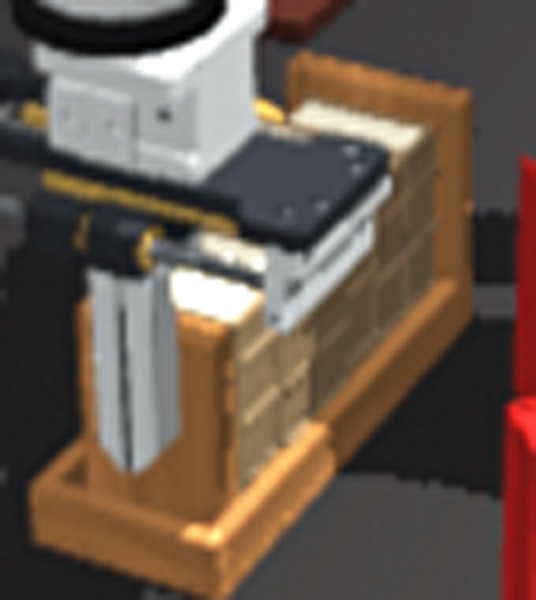

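The spines look closed up and the force rises without motion. I'll back off, lift clear, and check from both cameras.

```bash
C="python3 -m crank"
$C '[[0,0,0,0.2,0,0,0],[0,0,0,0.5,0,0,0],[0,0,0,0.5,0,0,0],[0,0,0,0,0,-3,0],[0,0,0,0,0,-4,0]]'
$C '[[0,0,0,0,0,-4,0],[0,0,0,0,0,-4,0],[0,0,0,3.8,-2,0,0],[0,0,0,3.8,-2,0,0],[0,0,0,3.8,-2,0,0]]' >/dev/null
$C '[[0,0,0,3.5,-2,0,0],[0,0,0,3,-2,0,0],[0,0,0,0,-3,0,0],[0,0,0,0,-3,0,0],[0,0,0,0,0,0,0]]'
python3 - <<'E'
from h import *
b=cv2.cvtColor(get_image("side"),cv2.COLOR_RGB2BGR);a=cv2.cvtColor(get_image("top"),cv2.COLOR_RGB2BGR)
cv2.imwrite("pics/c7.png",np.hstack([cv2.resize(b[170:265,265:355],(400,422),interpolation=cv2.INTER_CUBIC),cv2.resize(a[190:250,240:330],(400,422),interpolation=cv2.INTER_CUBIC)]))
E
```

```text
time: 24.63
tcp_pos: [572.3, 190.7, 113.6]
ee_rot: [[0.098, 0.995, -0.006], [0.995, -0.098, -0.001], [-0.002, -0.005, -1.0]]
contact_force: [0.5, -1.0, 0.5]
width: 0.004
finger_force: 0.0
time: 25.47
tcp_pos: [428.5, 383.5, 195.7]
ee_rot: [[0.093, 0.996, -0.001], [0.996, -0.093, -0.0], [-0.0, -0.001, -1.0]]
contact_force: [-0.2, 0.1, 0.5]
width: 0.007
finger_force: 0.0
```

View pics/c7.png

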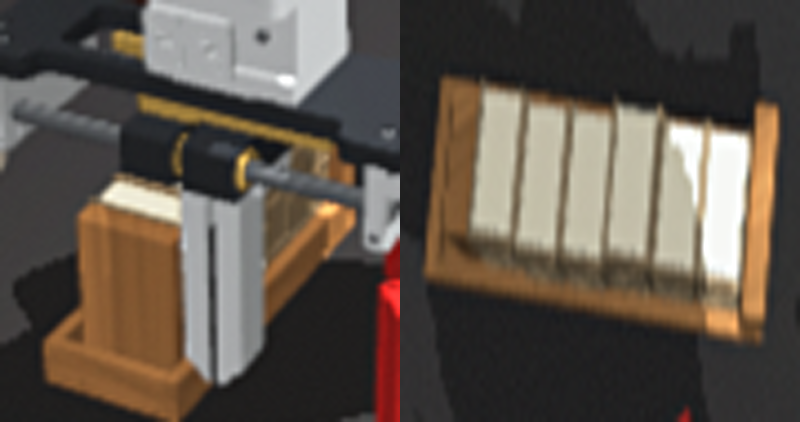

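The top view shows six evenly spaced books packed between panel and bookend. The volume is directly left of the tall one, and the gripper is clear. The bookend travelled 5 mm from its stop, which gives a slide of about 0.026, the expected snug reading.

```bash
python3 -m crank '[[0,0,0,0,0,0,0],[0,0,0,0,0,0,0],[0,0,0,0,0,0,0]]' | grep -E "time|contact"; python3 -c "from station import *;print(close_job())"
```

```text
time: 25.82
contact_force: [0.5, -0.3, -0.5]
the job is handed in; nothing more can be done
None
```

The pocket book is back in the rack immediately left of the tall book, upright with its spine to the front and the row closed up snug; the job was handed in at about 26 s, though no verdict came back.

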